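Stand the honey dipper in the mug, leaning away from the handle

TASK

The washed honey dipper is to finish drying in the mug: take it out of its drip stand and lower it, foot first and grooved head up, into the mug until its foot is on the bottom, and only then let go. It must come to rest leaning on the part of the rim opposite the mug's handle, so that the handle stays free to take hold of. Leave the mug upright and where it stands, and do not disturb the jars, tin and other things around.

Things in the scene. Friction and masses are not known exactly. Their poses are not given: they have to be found in the camera images.
- dipper: Light-wood honey dipper, 180 mm long, about 40 g, round about its z axis, which runs from foot to grooved head. Origin at the centre of the foot's end face. Foot: knob 18 mm across, 22 mm long; handle 12 mm across; head 26 mm across, 138 to 180 mm from the foot; centre of mass about 75 mm from the foot. Starts upright in the stand's tube, loosely (may lean up to 0.15 rad).
- dipper_head (a point): point on the dipper's axis in the middle of the grooved head, 160 mm from the foot; a good place to grip, 26 mm across.
- stand: fixed white drip stand on a cork disc: round foot of 73 mm diameter with an upright open tube in the middle, tube outside diameter 33 to 35 mm, bore about 25 mm, top 77 mm above the worktop, bottom of the bore 14 mm above the worktop. Origin on the worktop under the tube.
- mug: Loose white mug with small leaf marks, 0.27 kg, 95 mm high, 92 mm across, inside radius about 40 mm at the rim, narrowing to 25 mm at the floor, inner floor 8 mm above the worktop. Origin on the worktop, z up. The handle points along its -y, reaching 63 mm that way; the round body's centre is 16 mm from the origin along +y; the side facing away from the handle is +y.
- mug_floor (a point): centre of the mug's inner floor; axes as the mug's.
- mug_rim (a point): centre of the mug's mouth, at rim height; axes as the mug's.
- salt: salt shaker with a grey top, 44 mm wide, 90 mm high; origin at the centre of its underside. Bystander.
- spice: spice jar with a yellow cap, 45 mm wide, 100 mm high; origin at the centre of its underside. Bystander.
- tin: food tin, 75 mm wide, 58 mm high; origin at the centre of its underside. Bystander.
- garlic_bulb: garlic bulb, 60 mm; origin at the centre of its underside. Bystander.
- tea: purple canister with a wooden lid, 87 mm wide, 110 mm high; origin at the centre of its underside. Bystander.
There are look-alikes about, which are no part of the job. Of the things shaped like the dipper, the wood one is meant.

How it is judged:
By the outcome, as a careful person would: the job done as asked, in the order asked, and still so for the second after the job is handed in, with the robot touching nothing.
It also fails if it takes over 38 s, if anything falls off the work surface, if the arm or the gripper's body presses on something with over 40 N, if the wrist force passes 120 N, or if a joint passes its speed limit or range.

ROBOT

A 6-joint arm with a two-finger parallel gripper is mounted at the origin on a cart in front of the work surface, level with it; the furniture and walls round the work are solid. World frame = base frame: x ahead of the robot, y to its left, z up, the work surface at z = 0. Lengths are in m, angles in rad, forces in N, time in s.
With the tool pointing down it reaches from about 0.275 to 0.975 m from the base axis. Payload 8.4 kg.
Tool frame: the origin (TCP) lies at the very end of the fingers, on their centre line; the grasp point (between the pads) lies 19 mm behind it (ctrl.hold_point_z is the distance from the TCP to the grasp point, in m); z points along the fingers, y is the line along which they close (so a half turn about z gives the same grasp; the last joint's range is limited). The gripper opens to 92 mm and grips with 3 to 60 N. Pads are 20 mm wide; open, the fingers measure 128 mm over their backs; the gripper's body (75 mm by 189 mm) begins 69 mm behind the grasp point.
Start: joints at [1.263, 0.353, 1.633, -0, 1.155, -0.002], TCP at [0.188, 0.596, 0.215] pointing down, gripper open.
Joint ranges: [-2.63, 2.63], [-0.92, 2.1], [0.06, 2.66], [-1.3, 4.44], [0, 2.69], [-3.02, 3.02]. Speed limits (rad/s): [2.22, 2.22, 2.79, 3.14, 3.14, 3.14].

INTERFACE

Orientations are given as a 3x3 rotation matrix whose columns are the frame's x, y, z axes.
In Python, from rig import ctrl gives the robot as it stands.
- The arm moves only by the tool apply_moves, never from a script. Its argument "series" is a list of rows, each a list of 7 numbers: the opening, from -1 (shut) to 1 (fully open), then the shift along the tool's x, y, z in m, then the turn, a rotation vector about the tool's x, y, z in rad. A call has 1 to 20 rows; each row shifts and turns the commanded pose from where the row before left it, along the tool's axes as they then stand; what a row does not reach is not made up. A row lasts 1/10 s, in which the tool goes at most 50 mm and 8.59 degrees, less where a joint would pass 70% of its speed; a pose out of reach is approached as far as the arm can. A call with a gripper value outside its range is refused whole. The fingers move at their own pace and stop on an object; "force" is the grip in N (left out, the last holds). Time passes only in rows, so rows that do not move let the fingers close. It gives the time, the measured TCP pose, the force, the opening and the grip force at its end, in the units of the state.
- ctrl.observe(): the state, without advancing time (a new reading comes with each control period).
- ctrl.capture(name): name is "scene" or "top"; returns the picture (420x560x3 uint8, red, green, blue); there is no depth.
- ctrl.camera_info(name): a dict with "fx", "fy", "cx", "cy" (pixels), "R" (3x3) and "t" (3): a world point X has camera coordinates R X + t. Camera axes: x right, y down, z forward; pixel columns grow to the right and rows downward; lengths in m; the calibration is good to about 2 mm. A picture is of the moment at which its call begins. camera_info takes no time and is no camera call.
- ctrl.hand_in(): hands the job in; it is judged then, once.
The state is a dict: "clock": time; "joints": joint angles; "qvel": joint speeds; "effort": joint torques, N m; "eef_pos": TCP position; "orientation": TCP orientation; "force": force on the tool from outside, world axes, zero at the start; "ft_torque": the same for the moment, N m; "finger_gap": finger opening in m; "gripper_force": force on a finger pad.
Only numpy, scipy, OpenCV 4.12 (cv2) and the standard library are available. Lean on these libraries where they do the work, as an engineer would, in place of code of your own. Each camera call takes 0.05 s, during which the arm holds its last target. There are 200 camera calls.

## Working session

There is one attempt and no reset: what is moved stays moved. The work goes in short steps, Python scripts to look and compute and a tool call to move; the robot and the scene stay as the last step left them, time stands still between calls to the robot, and variables do not carry over. Pictures are saved under pics/ and viewed, at most 10 in all, crops included, and the job is handed in when it is done.

Besides the shell and the picture viewer there is one more tool, called as name(argument=value, ...) on one line, values as JSON. apply_moves: Moves the arm, as the interface text tells. Its arguments: {"type":"object","properties":{"series":{"type":"array","items":{"type":"array","items":{"type":"number"}}},"force":{"type":"number"}},"required":["series"]}

```bash
mkdir -p pics; python3 - <<'E'
from rig import ctrl
import cv2,numpy as np
for n in("scene","top"):
    im=ctrl.capture(n); cv2.imwrite(f"pics/{n}0.png",im[...,::-1])
    i=ctrl.camera_info(n); R=np.array(i["R"]);print(n,i["fx"],i["fy"],i["cx"],i["cy"],R.round(3).tolist(),(-R.T@np.array(i["t"])).round(3))
o=ctrl.observe();print(o["clock"],o["eef_pos"],np.round(o["orientation"],3).tolist(),o["finger_gap"],ctrl.hold_point_z)
E
```

```text
scene 449.39560406536236 449.39560406536236 283.7649384405946 203.90522449506435 [[-0.909, -0.416, -0.017], [-0.255, 0.587, -0.769], [0.33, -0.695, -0.639]] [0.227 0.951 0.774]
top 384.7877157242374 384.7877157242374 288.5551747925558 207.1828153583919 [[-0.162, -0.987, -0.003], [-0.964, 0.159, -0.211], [0.209, -0.031, -0.977]] [0.383 0.264 1.055]
0.1 [0.18802112 0.59559163 0.21395386] [[-0.954, 0.301, -0.0], [0.301, 0.954, -0.001], [-0.0, -0.001, -1.0]] 0.0919173722716888 0.0187
```

View pics/scene0.png

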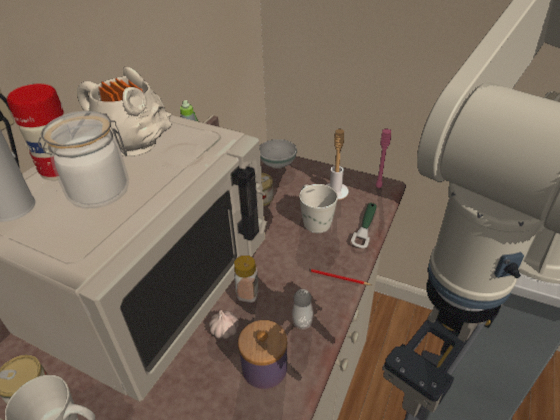

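View pics/top0.png

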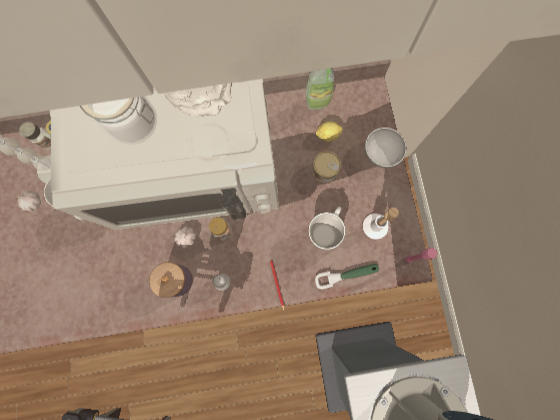

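The pictures show the following:
- **Dipper:** the wood one stands in the white stand, scene (338,150), top (393,213). A pink look-alike is at scene (384,155), top (430,255). The brown thing on the canister lid at scene (270,342) also looks similar.
- **Mug:** the leaf mug is at scene (318,208), top (327,232), with its handle toward top (338,211). Another mug is at the lower left, scene (45,400).

I choose the wood dipper in the white stand and check it in one close crop.

```bash
python3 - <<'E'
import cv2,numpy as np
a=cv2.imread("pics/scene0.png")[115:245,285:405];b=cv2.imread("pics/top0.png")[190:290,300:440]
a=cv2.resize(a,None,fx=3.2,fy=4.6*3.2/4.6,interpolation=2);b=cv2.resize(b,None,fx=2.9,fy=2.9,interpolation=2)
c=np.zeros((420,800,3),np.uint8);c[:a.shape[0],:a.shape[1]]=a;c[:b.shape[0],390:390+b.shape[1]]=b
cv2.imwrite("pics/crop.png",c)
E
```

```text
(no output)
```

View pics/crop.png

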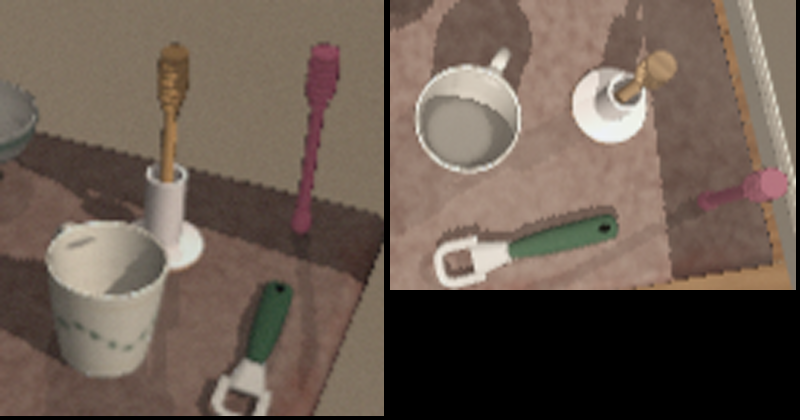

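The crop confirms it. The wood dipper's head is at scene (339,139) and top (394,213), in the tube of the white stand. The mug's mouth is at top (327,231), with its handle toward (339,209). Next I triangulate.

```bash
cat >h.py <<'E'
from rig import ctrl
import numpy as np
C={n:ctrl.camera_info(n) for n in("scene","top")}
def ray(n,p):
    i=C[n];R=np.array(i["R"]);c=-R.T@np.array(i["t"])
    return c,R.T@np.array([(p[0]-i["cx"])/i["fx"],(p[1]-i["cy"])/i["fy"],1])
def pl(n,p,z):
    c,d=ray(n,p);return c+d*(z-c[2])/d[2]
def proj(n,X):
    i=C[n];q=np.array(i["R"])@X+np.array(i["t"]);return np.array([q[0]/q[2]*i["fx"]+i["cx"],q[1]/q[2]*i["fy"]+i["cy"]])
def tri(ps,pt):
    a,d=ray("scene",ps);b,e=ray("top",pt)
    s=np.linalg.lstsq(np.c_[d,-e],b-a,rcond=None)[0];P=a+d*s[0];Q=b+e*s[1]
    return (P+Q)/2,np.linalg.norm(P-Q)
E
cat >wood.py <<'E'
import cv2,numpy as np
E
python3 - <<'E'
from h import *
import cv2
np.set_printoptions(precision=4,suppress=True)
m=lambda n:cv2.cvtColor(cv2.imread(f"pics/{n}0.png"),cv2.COLOR_BGR2HSV)
for n,(x0,y0,x1,y1) in (("scene",(325,120,352,172)),("top",(376,200,402,230))):
    h=m(n)[y0:y1,x0:x1].astype(int);k=(h[...,1]>95)&(h[...,0]>8)&(h[...,0]<28)&(h[...,2]>60)
    for r in range(k.shape[0]):
        c=np.where(k[r])[0]
        if len(c):print(n,r+y0,c.min()+x0,c.max()+x0,end="; ")
    print()
print("headtop",tri((339.4,130.5),(393.8,212.8)))
print("stand",pl("top",(375.5,226.5),.004),"tube",pl("top",(381.4,221),.077),pl("scene",(337,170.3),.077))
print("rim",pl("top",(327.1,230.9),.095),pl("scene",(318.4,196.3),.095), "tri",tri((318.4,196.3),(327.1,230.9)))
for z in(.04,.06,.08):print("handle",pl("top",(339.4,208),z))
E
```

```text
scene 129 338 341; scene 130 336 343; scene 131 336 343; scene 132 336 343; scene 133 335 343; scene 134 335 343; scene 135 335 343; scene 136 335 343; scene 137 335 343; scene 138 335 343; scene 139 334 343; scene 140 335 343; scene 141 335 343; scene 142 334 343; scene 143 335 342; scene 144 335 342; scene 145 335 342; scene 146 335 341; scene 147 336 341; scene 148 336 340; scene 149 336 340; scene 150 337 340; scene 151 337 339; scene 152 336 339; scene 153 336 339; scene 154 337 339; scene 155 336 339; scene 156 336 339; scene 157 336 339; scene 158 336 339; scene 159 336 339; scene 160 336 339; scene 161 336 339; scene 162 336 339; scene 163 336 339; scene 164 336 339; scene 165 335 338; scene 166 335 338; scene 167 336 338; scene 168 335 338; scene 169 335 338; scene 170 335 338; scene 171 336 338; 
top 208 391 391; top 209 389 392; top 210 388 393; top 211 387 392; top 212 386 396; top 213 385 396; top 214 385 396; top 215 385 394; top 216 385 395; top 217 384 394; top 218 383 393; top 219 382 391; top 220 380 385; top 221 379 383; top 222 378 382; top 223 378 382; top 224 379 380; 
headtop (array([0.5171, 0.0017, 0.1925]), np.float64(0.004319685500963731))
stand [0.5145 0.0022 0.004 ] tube [0.5169 0.0023 0.077 ] [0.5154 0.0107 0.077 ]
rim [0.5119 0.1473 0.095 ] [0.5131 0.1543 0.095 ] tri (array([0.5142, 0.1469, 0.0889]), np.float64(0.0030499413198610023))
handle [0.5752 0.0965 0.04  ]
handle [0.5714 0.0998 0.06  ]
handle [0.5676 0.1031 0.08  ]
```

```bash
python3 - <<'E'
from h import *
np.set_printoptions(precision=3,suppress=True)
print("backsplash foot", pl("top",(388,200),0),pl("scene",(360,200-26),0),pl("scene",(400,197),0))
print("trim z0,.05",pl("top",(412,215),0),pl("top",(412,215),.05),pl("scene",(403,185),.05))
print("trim tri",tri((404,186),(437,283)))
print("pink head",tri((386,131),(430,254)),"foot",tri((379.5,188),(404,261)))
print("microwave right edge z.25,.3",pl("top",(277,205),.25),pl("top",(277,205),.0),pl("top",(268,90),.3), "front top corner tri",tri((252,138),(268,80)))
print("mw front bottom right",pl("scene",(262,245),0))
E
```

```text
backsplash foot [ 0.583 -0.049  0.   ] [ 0.48  -0.102  0.   ] [ 0.348 -0.043  0.   ]
trim z0,.05 [ 0.53  -0.106  0.   ] [ 0.523 -0.088  0.05 ] [ 0.345 -0.031  0.05 ]
trim tri (array([ 0.345, -0.138, -0.029]), np.float64(0.0183655998713147))
pink head (array([ 0.413, -0.062,  0.181]), np.float64(0.005034383433470882)) foot (array([ 0.409, -0.054,  0.004]), np.float64(0.0002709020267665697))
microwave right edge z.25,.3 [0.564 0.262 0.25 ] [0.62  0.261 0.   ] [0.806 0.241 0.3  ] front top corner tri (array([0.726, 0.227, 0.303]), np.float64(0.17638403213226114))
mw front bottom right [ 0.61   0.273 -0.   ]
```

apply_moves(series=[[1,-0.0246,-0.0234,-0.0055,0,0,0],[1,-0.0246,-0.0234,-0.0055,0,0,0],[1,-0.0246,-0.0234,-0.0055,0,0,0],[1,-0.0246,-0.0234,-0.0055,0,0,0],[1,-0.0246,-0.0234,-0.0055,0,0,0],[1,-0.0246,-0.0234,-0.0055,0,0,0],[1,-0.0246,-0.0234,-0.0055,0,0,0],[1,-0.0246,-0.0234,-0.0055,0,0,0],[1,-0.0246,-0.0234,-0.0055,0,0,0],[1,-0.0246,-0.0234,-0.0055,0,0,0],[1,-0.0246,-0.0234,-0.0055,0,0,0],[1,-0.0246,-0.0234,-0.0055,0,0,0],[1,-0.0246,-0.0234,-0.0055,0,0,0],[1,-0.0246,-0.0234,-0.0055,0,0,0],[1,-0.0246,-0.0234,-0.0055,0,0,0],[1,-0.0246,-0.0234,-0.0055,0,0,0],[1,-0.0246,-0.0234,-0.0055,0,0,0],[1,-0.0246,-0.0234,-0.0055,0,0,0],[1,-0.0246,-0.0234,-0.0055,0,0,0],[1,-0.0246,-0.0234,-0.0055,0,0,0]], force=15)

```text
clock: 2.1
eef_pos: [0.5167, 0.0002, 0.3246]
orientation: [[-0.954, 0.301, -0.0], [0.301, 0.954, 0.0], [0.0, -0.0, -1.0]]
force: [-0.1, -0.2, 0.5]
finger_gap: 0.0922
gripper_force: 0.0
```

apply_moves(series=[[1,0,0,0,0,0,0.131],[1,0,0,0,0,0,0.131],[1,0,0,0,0,0,0.131],[1,0,0,0,0,0,0.131],[1,0,0,0,0,0,0.131],[1,0,0,0,0,0,0.131],[1,0,0,0,0,0,0.131],[1,0,0,0,0,0,0]])

```text
clock: 2.9
eef_pos: [0.5162, 0.0016, 0.3243]
orientation: [[-0.339, 0.941, -0.001], [0.941, 0.339, -0.0], [0.0, -0.001, -1.0]]
force: [1.0, 0.3, 0.2]
finger_gap: 0.0918
gripper_force: 0.0
```

```bash
python3 - <<'E'
from h import *
import cv2
o=ctrl.observe();print(o["clock"],o["eef_pos"],np.round(o["orientation"],3).tolist(),np.round(o["joints"],2),o["force"])
a=ctrl.capture("scene")[60:240,260:440,::-1];b=ctrl.capture("top")[150:330,300:480,::-1]
cv2.imwrite("pics/c1.png",cv2.resize(np.hstack([a,b]),None,fx=2.2,fy=2.2,interpolation=2))
E
```

```text
2.9 [0.51623378 0.00158914 0.32428883] [[-0.339, 0.941, -0.001], [0.941, 0.339, -0.0], [0.0, -0.001, -1.0]] [ 0.    0.09  1.72 -0.    1.33 -0.35] [1.00197177 0.3165952  0.20856994]
```

View pics/c1.png

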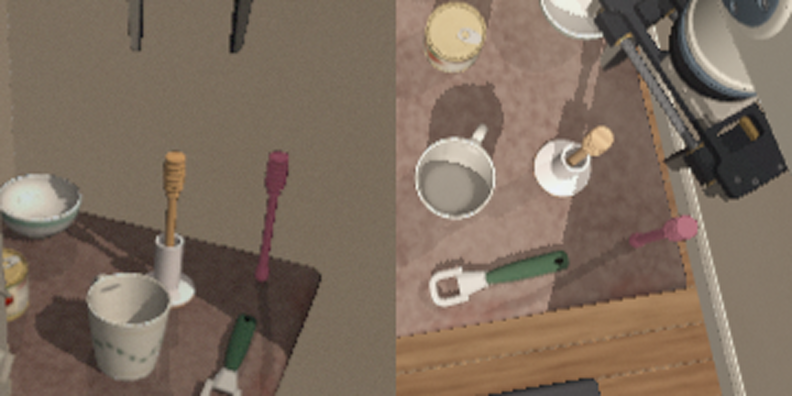

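The fingertips are above the dipper at scene about (345,81), and the head top is at scene (339,130). I check the projections of the TCP and of the point below it.

```bash
python3 - <<'E'
from h import *
for X in([.516,.0016,.324],[.516,.0016,.194],[.516,.0016,.174],[.516,.006,.194],[.510,.0016,.194],[.516,.0016,.077]): print(X,proj("scene",np.array(X)).round(1),proj("top",np.array(X)).round(1))
X=np.array([.516,.0016,.324]);u=np.array([.941,.339,0])*.046
print(proj("scene",X+u),proj("scene",X-u))
E
```

```text
[0.516, 0.0016, 0.324] [344.3  81.2] [411.3 199. ]
[0.516, 0.0016, 0.194] [340.7 130.2] [393.7 212.3]
[0.516, 0.0016, 0.174] [340.2 137.1] [391.5 214. ]
[0.516, 0.006, 0.194] [340.2 131. ] [391.8 212.6]
[0.51, 0.0016, 0.194] [343.  130.6] [394.3 214.8]
[0.516, 0.0016, 0.077] [337.9 168.4] [381.7 221.3]
[324.43496825  80.7961707 ] [364.35687895  81.59456047]
```

The position agrees to within 2 mm, so I descend and grip.

apply_moves(series=[[1,0,0.002,0.02,0,0,0],[1,0,0,0.02,0,0,0],[1,0,0,0.02,0,0,0],[1,0,0,0.02,0,0,0],[1,0,0,0.02,0,0,0],[1,0,0,0.02,0,0,0],[1,0,0,0.02,0,0,0],[1,0,0,0.02,0,0,0],[1,0,0,0.011,0,0,0],[1,0,0,0,0,0,0],[-1,0,0,0,0,0,0],[-1,0,0,0,0,0,0],[-1,0,0,0,0,0,0],[-1,0,0,0,0,0,0],[-1,0,0,0,0,0,0],[-1,0,0,0,0,0,0],[-1,0,0,0,0,0,0],[-1,0,0,0,0,0,0]], force=15)

```text
clock: 4.8
eef_pos: [0.5183, 0.0023, 0.1536]
orientation: [[-0.341, 0.94, -0.0], [0.94, 0.341, -0.0], [0.0, -0.0, -1.0]]
force: [0.1, -0.1, 0.1]
finger_gap: 0.0295
gripper_force: 0.0
```

apply_moves(series=[[-1,0,0,0,0,0,0],[-1,0,0,0,0,0,0],[-1,0,0,0,0,0,0],[-1,0,0,0,0,0,0]])

```text
clock: 5.2
eef_pos: [0.5184, 0.0023, 0.1536]
orientation: [[-0.341, 0.94, 0.0], [0.94, 0.341, -0.0], [-0.0, 0.0, -1.0]]
force: [0.1, 0.2, 0.6]
finger_gap: 0.0256
gripper_force: 15.0
```

apply_moves(series=[[-1,0,0,-0.01,0,0,0],[-1,0,0,-0.015,0,0,0],[-1,0,0,-0.015,0,0,0],[-1,0,0,-0.02,0,0,0],[-1,0,0,-0.02,0,0,0],[-1,0,0,-0.02,0,0,0],[-1,0,0,-0.02,0,0,0],[-1,0,0,-0.02,0,0,0],[-1,0,0,0,0,0,0],[-1,0,0,0,0,0,0]])

```text
clock: 6.2
eef_pos: [0.5183, 0.0023, 0.2937]
orientation: [[-0.341, 0.94, 0.001], [0.94, 0.341, -0.0], [-0.0, 0.001, -1.0]]
force: [0.3, -0.3, -1.7]
finger_gap: 0.0258
gripper_force: 15.0
```

```bash
python3 - <<'E'
from h import *
import cv2
o=ctrl.observe();print(o["clock"],o["eef_pos"],np.round(o["orientation"],3).tolist(),o["finger_gap"])
a=ctrl.capture("scene")[60:240,260:440,::-1];b=ctrl.capture("top")[150:330,300:480,::-1]
cv2.imwrite("pics/s2.png",a);cv2.imwrite("pics/t2.png",b)
cv2.imwrite("pics/c2.png",cv2.resize(np.hstack([a,b]),None,fx=2.2,fy=2.2,interpolation=2))
p=o["eef_pos"]
for dz in (.0187,-.02,-.08,-.12,-.141): print(dz,proj("scene",p+[0,0,dz]))
E
```

```text
6.2 [0.51825606 0.00226816 0.29369069] [[-0.341, 0.94, 0.001], [0.94, 0.341, -0.0], [-0.0, 0.001, -1.0]] 0.025848319259202203
0.0187 [342.97273827  85.83536272]
-0.02 [341.8828292  100.99179496]
-0.08 [340.28879183 123.15870771]
-0.12 [339.28573672 137.10733626]
-0.141 [338.77694962 144.18260285]
```

View pics/c2.png

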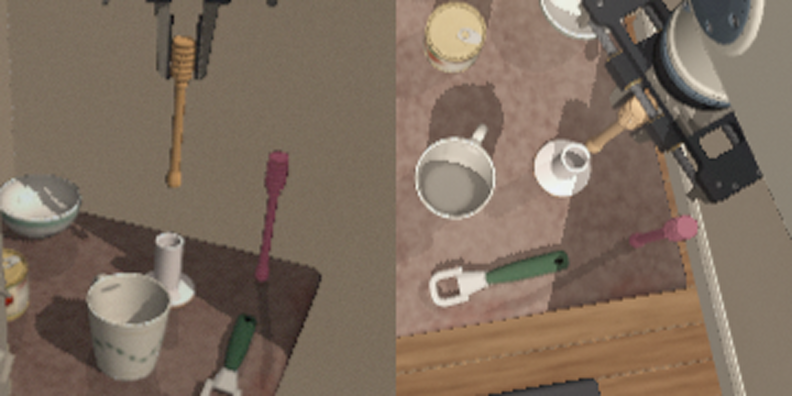

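The dipper is out and straight in line with the tool. Its foot tip is at scene (339,144.5), which matches a foot 0.141 m below the TCP. Next I carry it over the mug and tilt it toward the side away from the handle.

apply_moves(series=[[-1,0.0178,0.0022,0,0,0,0],[-1,0.0178,0.0022,0,0,0,0],[-1,0.0178,0.0022,0,0,0,0],[-1,0.0178,0.0022,0,0,0,0],[-1,0.0178,0.0022,0,0,0,0],[-1,0.0178,0.0022,0,0,0,0],[-1,0.0178,0.0022,0,0,0,0],[-1,0.0178,0.0022,0,0,0,0],[-1,0.0178,0.0022,0,0,0,0],[-1,0.0178,0.0022,0,0,0,0],[-1,0,0,0,0,0,-0.105],[-1,0,0,0,0,0,-0.105],[-1,0,0,0,0,0,-0.105],[-1,0,0,0,0,0,-0.105],[-1,0,0,0,0,0,-0.105],[-1,0,0,0,0,-0.095,0],[-1,0,0,0,0,-0.095,0],[-1,0,0,0,0,-0.095,0],[-1,0,0,0,0,-0.095,0],[-1,0,0,0,0,0,0]])

```text
clock: 8.3
eef_pos: [0.4763, 0.1776, 0.2917]
orientation: [[-0.714, 0.64, 0.283], [0.593, 0.768, -0.24], [-0.371, -0.003, -0.928]]
force: [-1.0, -0.1, -1.2]
finger_gap: 0.0257
gripper_force: 15.0
```

```bash
python3 - <<'E'
from h import *
import cv2
o=ctrl.observe();R=np.array(o["orientation"]);p=np.array(o["eef_pos"]);print(o["clock"],p,R.round(3).tolist(),o["finger_gap"])
a=ctrl.capture("scene")[60:240,230:410,::-1];b=ctrl.capture("top")[150:330,270:450,::-1]
cv2.imwrite("pics/c3.png",cv2.resize(np.hstack([a,b]),None,fx=2.2,fy=2.2,interpolation=2))
F=p+.141*R[:,2];print("foot",F,(proj("scene",F)-[230,60])*2.2,(proj("top",F)-[270,150])*2.2+[396,0])
print("move to foot target, tool axes",R.T@(np.array([.518,.143,.0115])-F))
E
```

```text
8.3 [0.47631316 0.17757638 0.29169094] [[-0.714, 0.64, 0.283], [0.593, 0.768, -0.24], [-0.371, -0.003, -0.928]] 0.02570433259641301
foot [0.51625603 0.143712   0.16077581] [197.3491719  245.01726868] [529.96205247 164.12415764]
move to foot target, tool axes [0.05376971 0.00107466 0.13926406]
```

View pics/c3.png

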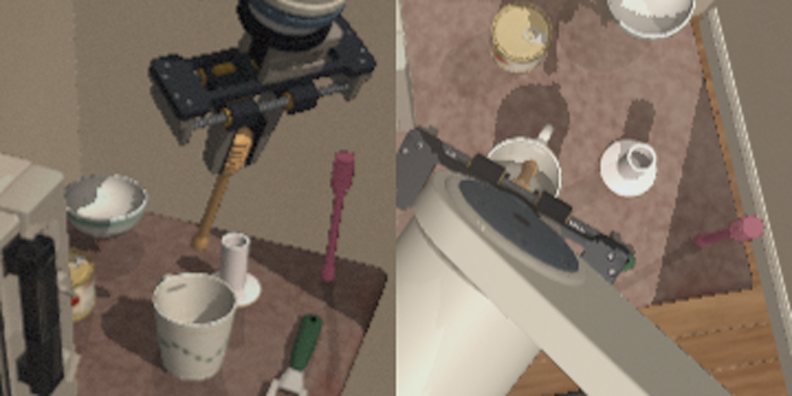

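The foot is above the mug at scene crop (200,246), within 1 to 2 px of the predicted point. I lower it in.

apply_moves(series=[[-1,0.0036,0.0001,0.0093,0,0,0],[-1,0.0036,0.0001,0.0093,0,0,0],[-1,0.0036,0.0001,0.0093,0,0,0],[-1,0.0036,0.0001,0.0093,0,0,0],[-1,0.0036,0.0001,0.0093,0,0,0],[-1,0.0036,0.0001,0.0093,0,0,0],[-1,0.0036,0.0001,0.0093,0,0,0],[-1,0.0036,0.0001,0.0093,0,0,0],[-1,0.0036,0.0001,0.0093,0,0,0],[-1,0.0036,0.0001,0.0093,0,0,0],[-1,0.0036,0.0001,0.0093,0,0,0],[-1,0.0036,0.0001,0.0093,0,0,0],[-1,0,0,0,0,0,0],[-1,0,0,0,0,0,0]])

```text
clock: 9.8
eef_pos: [0.48, 0.1772, 0.1737]
orientation: [[-0.712, 0.642, 0.284], [0.596, 0.766, -0.239], [-0.371, -0.001, -0.929]]
force: [0.9, -0.1, 0.5]
finger_gap: 0.0257
gripper_force: 15.0
```

```bash
python3 - <<'E'
from h import *
import cv2
o=ctrl.observe();R=np.array(o["orientation"]);p=np.array(o["eef_pos"]);print(o["clock"],p,o["force"])
a=ctrl.capture("scene")[100:240,240:400,::-1];b=ctrl.capture("top")[180:320,270:430,::-1]
cv2.imwrite("pics/c4.png",cv2.resize(np.hstack([a,b]),None,fx=2.5,fy=2.5,interpolation=2))
F=p+.141*R[:,2];print("foot",F);print(R.T@(np.array([.518,.143,.0115])-F),R.T@[0,0,-1])
for s in(.05,.085):
  Q=F-s*R[:,2];print(Q,(proj("scene",Q)-[240,100])*2.5)
E
```

```text
9.8 [0.48001511 0.17717989 0.17371974] [ 0.92255708 -0.09924098  0.45556562]
foot [0.5200416  0.14353492 0.04277359]
[ 0.01273171 -0.00170516  0.02859174] [3.70841213e-01 5.23900876e-04 9.28696140e-01]
[0.50584781 0.15546576 0.08920839] [202.41603945 248.01803864]
[0.49591216 0.16381735 0.12171276] [210.39724627 228.93461674]
```

View pics/c4.png

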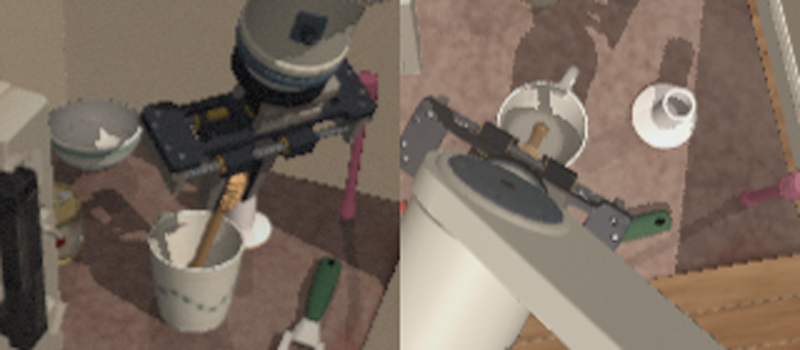

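The dipper is inside the mouth, crossing rim height at scene crop (202,248), with the foot near the centre. I continue down and feel for the floor.

apply_moves(series=[[-1,0.002,-0.0002,0.0042,0,0,0],[-1,0.002,-0.0002,0.0042,0,0,0],[-1,0.002,-0.0002,0.0042,0,0,0],[-1,0.002,-0.0002,0.0042,0,0,0],[-1,0.002,-0.0002,0.0042,0,0,0],[-1,0.001,-0.0002,0.0021,0,0,0],[-1,0,0,0,0,0,0],[-1,0,0,0,0,0,0]], force=10)

```text
clock: 10.7
eef_pos: [0.478, 0.1774, 0.1484]
orientation: [[-0.712, 0.643, 0.284], [0.597, 0.766, -0.238], [-0.371, -0.0, -0.929]]
force: [0.1, 0.1, -0.2]
finger_gap: 0.0258
gripper_force: 10.0
```

apply_moves(series=[[-1,0.0006,0,0.0014,0,0,0],[-1,0.0006,0,0.0014,0,0,0],[-1,0,0,0,0,0,0],[-1,0,0,0,0,0,0]])

```text
clock: 11.1
eef_pos: [0.4779, 0.1774, 0.1453]
orientation: [[-0.712, 0.642, 0.284], [0.597, 0.766, -0.238], [-0.371, -0.0, -0.929]]
force: [-0.7, 0.8, -0.3]
finger_gap: 0.0263
gripper_force: 10.0
```

apply_moves(series=[[-1,0.0004,0,0.0009,0,0,0],[-1,0,0,0,0,0,0],[-1,0,0,0,0,0,0]])

```text
clock: 11.4
eef_pos: [0.4779, 0.1774, 0.1444]
orientation: [[-0.712, 0.643, 0.284], [0.597, 0.766, -0.238], [-0.371, 0.0, -0.929]]
force: [-0.7, 0.1, -0.7]
finger_gap: 0.0258
gripper_force: 10.0
```

apply_moves(series=[[-1,0.0004,0,0.0009,0,0,0],[-1,0,0,0,0,0,0],[-1,0,0,0,0,0,0]])

```text
clock: 11.7
eef_pos: [0.4779, 0.1774, 0.1433]
orientation: [[-0.712, 0.643, 0.284], [0.597, 0.766, -0.238], [-0.371, -0.0, -0.929]]
force: [0.0, -0.0, -1.1]
finger_gap: 0.0256
gripper_force: 10.0
```

apply_moves(series=[[-1,0.0004,0,0.0009,0,0,0],[-1,0,0,0,0,0,0],[-1,0,0,0,0,0,0]])

```text
clock: 12.0
eef_pos: [0.4779, 0.1775, 0.1424]
orientation: [[-0.712, 0.643, 0.284], [0.597, 0.766, -0.238], [-0.371, -0.0, -0.929]]
force: [-0.3, -0.4, -0.5]
finger_gap: 0.0257
gripper_force: 10.0
```

apply_moves(series=[[-1,0.0004,0,0.0009,0,0,0],[-1,0,0,0,0,0,0],[-1,0,0,0,0,0,0]])

```text
clock: 12.3
eef_pos: [0.4778, 0.1775, 0.1414]
orientation: [[-0.712, 0.643, 0.284], [0.597, 0.766, -0.238], [-0.371, -0.0, -0.929]]
force: [0.7, -0.5, -0.0]
finger_gap: 0.0258
gripper_force: 10.0
```

apply_moves(series=[[-1,0.0004,0,0.0009,0,0,0],[-1,0,0,0,0,0,0],[-1,0,0,0,0,0,0]])

```text
clock: 12.6
eef_pos: [0.4778, 0.1775, 0.1404]
orientation: [[-0.712, 0.643, 0.284], [0.597, 0.766, -0.238], [-0.371, -0.0, -0.929]]
force: [-0.9, -0.5, -0.5]
finger_gap: 0.0256
gripper_force: 10.0
```

apply_moves(series=[[-1,0.0004,0,0.0009,0,0,0],[-1,0,0,0,0,0,0],[-1,0,0,0,0,0,0]])

```text
clock: 12.9
eef_pos: [0.4778, 0.1776, 0.1394]
orientation: [[-0.712, 0.643, 0.284], [0.597, 0.766, -0.238], [-0.371, -0.0, -0.929]]
force: [0.3, 1.1, -0.7]
finger_gap: 0.0257
gripper_force: 10.0
```

apply_moves(series=[[-1,0.0004,0,0.0009,0,0,0],[-1,0,0,0,0,0,0],[-1,0,0,0,0,0,0]])

```text
clock: 13.2
eef_pos: [0.4779, 0.1777, 0.1387]
orientation: [[-0.712, 0.642, 0.285], [0.597, 0.766, -0.238], [-0.371, 0.0, -0.929]]
force: [-1.1, 0.4, 3.7]
finger_gap: 0.0259
gripper_force: 10.0
```

apply_moves(series=[[-1,0.0004,0,0.0009,0,0,0],[-1,0,0,0,0,0,0],[-1,0,0,0,0,0,0]])

```text
clock: 13.5
eef_pos: [0.4783, 0.1781, 0.1383]
orientation: [[-0.711, 0.642, 0.286], [0.597, 0.766, -0.238], [-0.372, 0.001, -0.928]]
force: [-2.4, 1.2, 9.3]
finger_gap: 0.0261
gripper_force: 10.0
```

```bash
python3 - <<'E'
from h import *
import cv2
f=[]
for i in range(3):
  a=ctrl.capture("scene");f.append(ctrl.observe()["force"])
print(np.mean(f,0))
o=ctrl.observe();R=np.array(o["orientation"]);p=np.array(o["eef_pos"])
cv2.imwrite("pics/c5.png",cv2.resize(a[140:250,270:380,::-1],None,fx=5,fy=5,interpolation=2))
for s in(.0,-.039,.06,.141): print(s,(proj("scene",p+s*R[:,2])-[270,140])*5)
E
```

```text
[-3.04638233  1.73733688  9.56339385]
0.0 [297.5426972  256.54160066]
-0.039 [317.98679866 210.14576998]
0.06 [268.55467375 322.32700238]
0.141 [233.52490631 401.82353401]
```

View pics/c5.png

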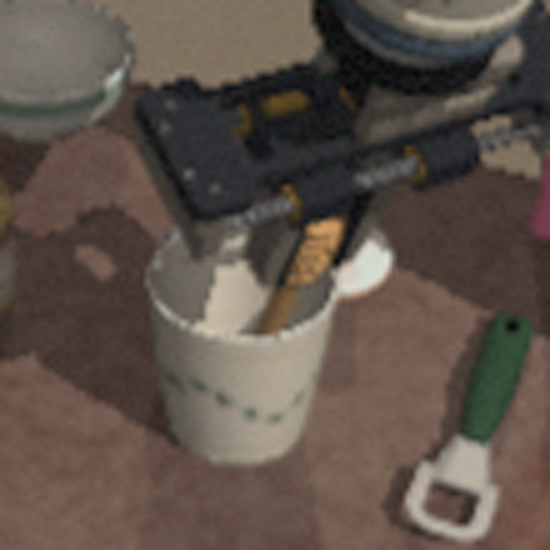

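Contact at about 9.5 N shows the foot is on the floor. The handle crosses near the rim's far-from-handle side at crop (275,325). I ease off slightly, let go, and withdraw along the axis.

apply_moves(series=[[-1,-0.0004,0,-0.0009,0,0,0],[-1,0,0,0,0,0,0],[0.0,0,0,0,0,0,0],[0.0,0,0,0,0,0,0],[0.4,0,0,0,0,0,0],[0.4,0,0,0,0,0,0],[0.4,0,0,0,0,0,0],[0.4,0,0,0,0,0,0]])

```text
clock: 14.45
eef_pos: [0.4777, 0.1776, 0.1384]
orientation: [[-0.712, 0.643, 0.284], [0.597, 0.766, -0.238], [-0.371, -0.0, -0.929]]
force: [-0.2, 0.6, -0.3]
finger_gap: 0.0644
gripper_force: 0.0
```

apply_moves(series=[[0.4,0,0,-0.01,0,0,0],[0.4,0,0,-0.015,0,0,0],[0.4,0,0,-0.02,0,0,0],[0.4,0,0,-0.02,0,0,0],[0.4,0,0,-0.02,0,0,0],[0.4,0,0,-0.02,0,0,0],[0.4,0,0,-0.02,0,0,0],[0.4,0,0,-0.02,0,0,0],[0.4,0,0,-0.02,0,0,0],[0.4,0,0,0,0,0,0],[0.4,0,0,0,0,0,0]])

```text
clock: 15.55
eef_pos: [0.4307, 0.217, 0.2918]
orientation: [[-0.712, 0.642, 0.285], [0.597, 0.767, -0.238], [-0.371, 0.001, -0.929]]
force: [0.4, -0.8, -0.2]
finger_gap: 0.0643
gripper_force: 0.0
```

```bash
python3 - <<'E'
from h import *
import cv2
o=ctrl.observe();print(o["clock"],o["eef_pos"],o["finger_gap"],o["force"])
a=ctrl.capture("scene")[100:250,240:400,::-1];b=ctrl.capture("top")[170:320,270:430,::-1]
cv2.imwrite("pics/c6.png",cv2.resize(np.hstack([a,b]),None,fx=2.5,fy=2.5,interpolation=2))
E
```

```text
15.55 [0.43074873 0.21701693 0.29181971] 0.06428388569066387 [ 0.44273791 -0.77738977 -0.22022844]
```

View pics/c6.png

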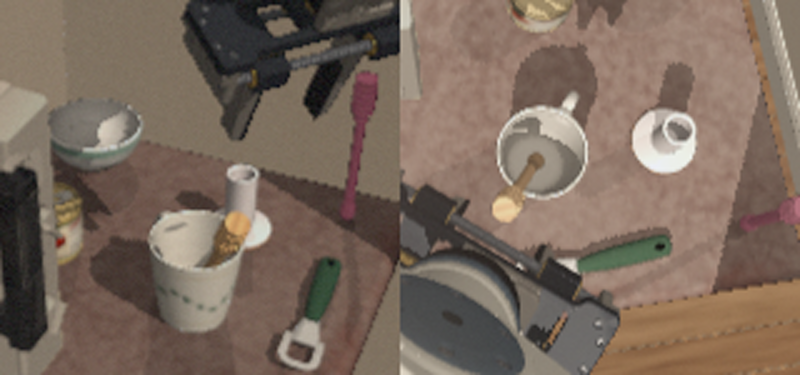

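The dipper leans on the rim away from the handle: head at top crop (507,207), mug centre (543,152), handle (570,102). The mug looks upright and unmoved, and the gripper is clear.

```bash
python3 -c "
from rig import ctrl
print(ctrl.hand_in())"
```

```text
the job is handed in; nothing more can be done
None
```

The wood honey dipper is in the leaf-marked mug, foot on the bottom and leaning on the rim opposite the handle; the last pictures show the mug upright and in place, and the job was handed in at about 16 s.

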